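Push a specimen pot through the spring flap of a storage tray

TASK

A low specimen pot stands on the open front apron of the storage tray. Push the tray's self-closing flap open with one finger and, while that finger keeps it open, gently push the pot along the floor into the pen with the other finger, far enough that the flap swings shut behind it; then withdraw. Do not grip, lift or tip the pot, never let the flap touch it, and leave the two vials at the back of the pen and the jar beside the tray where they stand.

Things in the scene. Friction and masses are not known exactly. Their poses are not given: they have to be found in the camera images.
- tray: Low roofless storage tray fixed to the table, worked from above. Origin on the table under the middle of the doorway; +x into the tray (the way the pot goes), +y left, z up. Grey floor plate, top 5 mm above the table, x -100 to +205 mm, y -57 to +53 mm. Its front, x -100 to -20 mm, is a bare apron without walls; the walled part behind the flap is the pen.
- pen_floor (a point): Point on the pen's floor at tray x 120, y 0 mm; same axes as the tray. White walls, tops 40 mm above the table: side walls from tray x -20 to 205 mm, inner faces at tray y +48 and -52 mm; back wall's inner face at tray x +200 mm.
- flap_hinge (a point): Point on the tray floor on the flap's upright hinge axis, at tray x 0, y +40 mm; same axes as the tray. The hinge barrel is 9 mm thick; its steel bracket reaches 47 mm above the table.
- flap (a joint): Flap angle about its upright hinge at the doorway's left, rad: 0 shut, 0.8 fully open. Shut, it runs from the hinge to the right and slants 45 deg inward of straight across. It opens further inward (anticlockwise from above) till nearly along the left wall. A spring shuts it (0.02 N m shut, 0.04 N m open) within about 0.5 s of letting go.
- flap_edge (a point): Middle of the flap's free upright edge, 108 mm from the hinge axis, 27 mm above the table; +x along the plate away from the hinge, z up. The flap is a flat aluminium plate 4 mm thick, reaching from 9 to 44 mm above the table, its outer edge 108 mm from the hinge axis: as it shuts it sweeps everything within 108 mm of that axis.
- pot: The pot to be pushed: low round specimen pot with a clear body and a ribbed white lid, 30 mm in diameter, 26 mm tall, about 30 g; it stands alone on the tray's apron before the flap. Origin at the centre of its underside (5 mm above the table), z up.
- stored_vial_a: Small upright glass vial with a white cap and dark red cap disc, 25 mm in diameter, 64 mm tall, standing at the back of the pen. Leave alone. Origin at the centre of its underside.
- stored_vial_b: Small upright glass vial with a white cap and dark red cap disc, 25 mm in diameter, 62 mm tall, standing at the back of the pen. Leave alone. Origin at the centre of its underside.
- side_jar: Clear jar with a white screw cap, 39 mm in diameter, 78 mm tall, standing on the table just right of the tray. Leave alone. Origin at the centre of its underside.
Not all that is in view belongs to the job. Of the things that look like the pot, the middle-sized one is meant.

How it is judged (in metres and radians):
On the way, in this order (a step that is already met when the one before it is completed fails the run):
1. a finger has pushed the flap open while the pot is still in the doorway or before it (value of joint flap above 0.2 rad and contact force between the fingers and flap above 0.1 N and x of pot in the frame of tray below 0.085 m).
2. the pot has been pushed past the doorway while a finger holds the flap open (x of pot in the frame of tray above 0.09 m and contact force between the fingers and flap above 0.1 N and value of joint flap above 0.2 rad).
At the end, for the whole second after the job is handed in: The pot stands upright (within 0.1 rad) and still on the pen's floor, its centre at least 95 mm past the doorway, and the flap is shut behind it (within 0.06 rad) (value of joint flap below 0.06 rad and x of pot in the frame of tray between 0.095 and 0.19 m and y of pot in the frame of tray between -0.052 and 0.048 m and angle between pot's own z axis and vertical below 0.1 rad and height (world z) of pot below 0.009 m and linear speed of pot below 0.01 m/s); the robot touches nothing.
It fails at once if the pot is lifted off the tray floor (height (world z) of pot above 0.015 m).
It fails at once if the pot is tipped (angle between pot's own z axis and vertical above 0.3 rad).
It fails at once if the flap touches the pot (contact force between flap and pot above 0.2 N).
It fails at once if the pot is gripped or pushed hard (over 10 N) (contact force between the fingers and pot above 10 N).
It fails at once if a stored vial or the jar beside the tray is moved (over 12 mm) (distance of any of stored_vial_a, stored_vial_b, side_jar from where it was at the start of the episode above 0.012 m).
It also fails if it takes over 43 s, if anything falls off the work surface, if the arm or the gripper's body presses on something with over 40 N, if the wrist force passes 120 N, or if a joint passes its speed limit or range.

ROBOT

A 6-joint arm with a two-finger parallel gripper is mounted at the origin on a cart in front of the work surface, level with it; the furniture and walls round the work are solid. World frame = base frame: x ahead of the robot, y to its left, z up, the work surface at z = 0. Lengths are in mm, angles in rad, forces in N, time in s.
With the tool pointing down it reaches from about 350 to 950 mm from the base axis. Payload 17.4 kg.
Tool frame: the origin (TCP) lies between the finger pads; the fingertips stand 25 mm ahead of it and the grasp point (between the pads) lies 6 mm ahead of it; z points along the fingers, y is the line along which they close (so a half turn about z gives the same grasp; the last joint's range is limited). The gripper opens to 93 mm and grips with 3 to 60 N. Pads are 15 mm wide; open, the fingers measure 128 mm over their backs; the gripper's body (75 mm by 188 mm) begins 65 mm behind the grasp point.
Start: joints at [1.273, 0.116, 1.442, -0, 1.584, -0.038], TCP at [173.407, 652.352, 243.646] pointing down, gripper open.
Joint ranges: [-2.83, 2.83], [-0.83, 2.19], [0.07, 2.5], [-1.14, 4.28], [0.01, 3], [-2.97, 2.97]. Speed limits (rad/s): [1.89, 1.89, 2.22, 3.14, 3.14, 3.14].

INTERFACE

Orientations are given as [roll, pitch, yaw] about the fixed x, y, z axes, in that order (R = Rz(yaw) Ry(pitch) Rx(roll)).
In Python, from bench import robot, optics, job gives the robot as it stands. The module is installed in compiled form; this text tells all that it offers.
- The arm moves only by the tool servo_tool, never from a script. Its argument "moves" is a list of rows, each an object with "jaw": the finger opening in m, from 0 to 0.093; "linear": the shift along the world's x, y, z in m, a list of three; "twist": the turn, a rotation vector about the world's x, y, z in units of 8 degrees (1.0 is 8 degrees), a list of three. In form: [{"jaw": jaw, "linear": [dx, dy, dz], "twist": [wx, wy, wz]}, ...]. A call has 1 to 8 rows; each row shifts and turns the commanded pose from where the row before left it; what a row does not reach is not made up. A row lasts 1/8 s, in which the tool goes at most 62.5 mm and 10.7 degrees, less where a joint would pass 70% of its speed; a pose out of reach is approached as far as the arm can. A call is refused whole if a number of a shift passes 0.0625 or a number of a turn 1, either way. A call with a gripper value outside its range is refused whole. The fingers move at their own pace and stop on an object; "newtons" is the grip in N (left out, the last holds). Time passes only in rows, so rows that do not move let the fingers close. It gives the time, the measured TCP pose, the force, the opening and the grip force at its end, in the units of the state.
- robot.read_state(): the state, without advancing time (a new reading comes with each control period).
- optics.get_image(name): name is "scene" or "top" or "wrist"; returns a dict with "img" (420x560x3 uint8, blue, green, red), "mtx" (3x3 intrinsics, pixels), "D" ([k1, k2, p1, p2, k3] as OpenCV has them; the pictures are not rectified), "T" (4x4, takes a point from camera to world coordinates); the wrist camera has in their place "mount" (4x4, takes a point from camera to tool coordinates, whose origin is the TCP and whose axes are the flange's). Camera axes: x right, y up, looking along -z (the intrinsics and any distortion apply to the point x, -y, -z); pixel columns grow to the right and rows downward; lengths in mm; the calibration is good to about 2 mm. A picture is of the moment at which its call begins: read the wrist's pose just before it. There is no depth.
- job.sign_off(): hands the job in; it is judged then, once.
The state is a dict: "time": time; "qpos": joint angles; "joint_vel": joint speeds; "effort": joint torques, N m; "ee_pos": TCP position; "tool_rot": TCP orientation; "contact_force": force on the tool from outside, world axes, zero at the start; "torque": the same for the moment, N m; "width": finger opening in mm; "gripper_force": force on a finger pad.
Only numpy, scipy, OpenCV 4.12 (cv2) and the standard library are available. Lean on these libraries where they do the work, as an engineer would, in place of code of your own. Each camera call takes 0.05 s, during which the arm holds its last target. There are 200 camera calls.

## Working session

There is one attempt and no reset: what is moved stays moved. The work goes in short steps, Python scripts to look and compute and a tool call to move; the robot and the scene stay as the last step left them, time stands still between calls to the robot, and variables do not carry over. Pictures are saved under pics/ and viewed, at most 10 in all, crops included, and the job is handed in when it is done.

Besides the shell and the picture viewer there is one more tool, called after "Emit:" as a command line: name --argument value ..., lists and objects as JSON in quotes. servo_tool: Moves the arm, as the interface text tells. Its arguments: {"type":"object","properties":{"moves":{"type":"array"},"newtons":{"type":"number"}},"required":["moves"]}

```bash
mkdir -p pics; cat > h.py <<'E'
import numpy as np, cv2
from bench import robot, optics, job
from scipy.spatial.transform import Rotation as R
def grab(n):
    s=robot.read_state(); d=optics.get_image(n)
    if n=="wrist":
        T=np.eye(4); T[:3,:3]=R.from_euler('xyz',s['tool_rot']).as_matrix(); T[:3,3]=s['ee_pos']; d['T']=T@np.array(d['mount'])
    return d
def ray(d,px):
    p=cv2.undistortPoints(np.array(px,float).reshape(-1,1,2),np.array(d['mtx']),np.array(d['D'])).reshape(-1,2)
    v=np.c_[p[:,0],-p[:,1],-np.ones(len(p))]@np.array(d['T'])[:3,:3].T
    return np.array(d['T'])[:3,3],v
def plane(d,px,z):
    o,v=ray(d,px); return o+v*((z-o[2])/v[:,2])[:,None]
def proj(d,P):
    T=np.linalg.inv(np.array(d['T'])); q=np.atleast_2d(P)@T[:3,:3].T+T[:3,3]
    q=q*[1,-1,-1]; return cv2.projectPoints(q,np.zeros(3),np.zeros(3),np.array(d['mtx']),np.array(d['D']))[0].reshape(-1,2)
def tri(d1,p1,d2,p2):
    A=np.zeros((3,3));b=np.zeros(3);
    for d,p in((d1,p1),(d2,p2)):
        o,v=ray(d,[p]); v=v[0]/np.linalg.norm(v[0]); M=np.eye(3)-np.outer(v,v); A+=M;b+=M@o
    return np.linalg.solve(A,b)
E
python3 - <<'E'
from h import *
import pickle
print(robot.read_state())
for n in("scene","top","wrist"):
    d=grab(n); cv2.imwrite(f"pics/{n}0.png",d['img']); pickle.dump(d,open(f"{n}0.pkl","wb")); print(n,np.array(d['T'])[:3,3],np.array(d['mtx'])[0,0])
E
```

```text
{'time': 0.0, 'qpos': array([ 1.27320633e+00,  1.16476348e-01,  1.44226195e+00, -1.34964041e-05,
        1.58401973e+00, -3.78148436e-02]), 'joint_vel': array([-0.0003324 , -0.0008014 , -0.0006785 ,  0.00106693,  0.00063692,
        0.00019757]), 'effort': array([ 2.99824736e-03, -7.21277118e+01, -6.22618389e+01,  7.82350008e-02,
        2.37818586e-02,  5.67841710e-06]), 'ee_pos': array([173.35128828, 652.17247124, 242.9137315 ]), 'tool_rot': array([-3.14042761e+00, -3.05719898e-05,  2.88181731e+00]), 'contact_force': array([ 0.94329059,  0.72800928, -0.25387363]), 'torque': array([-0.03388386, -0.03714789,  0.01799763]), 'gripper_force': 0.0, 'width': 92.84066503112857}
scene [262.94119573 746.21481384 543.61215574] 509.8589456281542
top [ 351.77647232    3.91852631 1079.20202647] 523.8784173587038
wrist [107.94174201 670.89052943 384.98483962] 325.6765115928407
```

View pics/scene0.png

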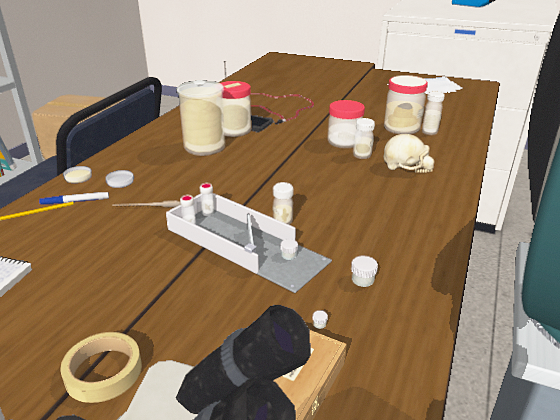

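View pics/top0.png

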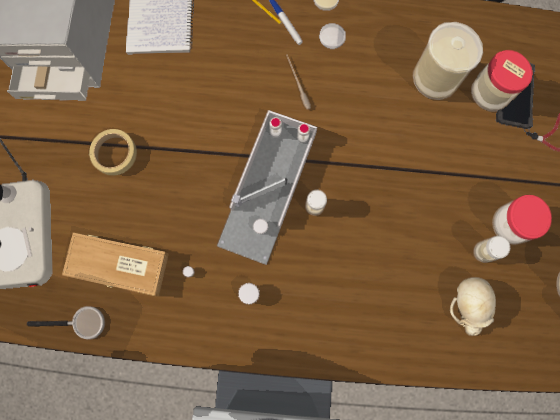

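View pics/wrist0.png

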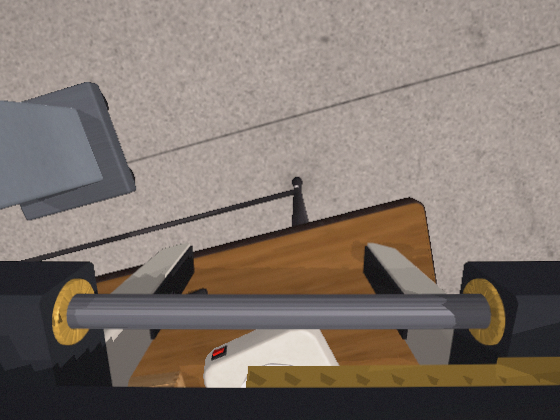

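The scene picture shows the tray with the flap and pot at (289,249). The top picture shows the tray apron at (219-268, 245-263), the pot at (261,227), the flap from its hinge at (236,200) to (287,181), the vials at (276,124) and (304,129), and the jar at (316,202). The wrist view is of no use yet. I'll enlarge the tray in the first two views.

```bash
python3 - <<'E'
from h import *
import pickle
t=pickle.load(open("top0.pkl","rb"))['img'];s=pickle.load(open("scene0.pkl","rb"))['img']
cv2.imwrite("pics/tc.png",cv2.resize(t[105:270,205:345],None,fx=3.6,fy=3.6,interpolation=cv2.INTER_CUBIC))
cv2.imwrite("pics/sc.png",cv2.resize(s[175:295,160:340],None,fx=4.4,fy=4.4,interpolation=cv2.INTER_CUBIC))
E
```

```text
(no output)
```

View pics/tc.png

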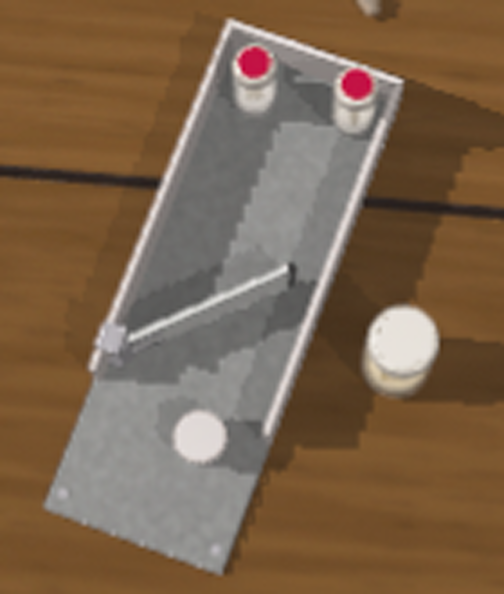

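View pics/sc.png

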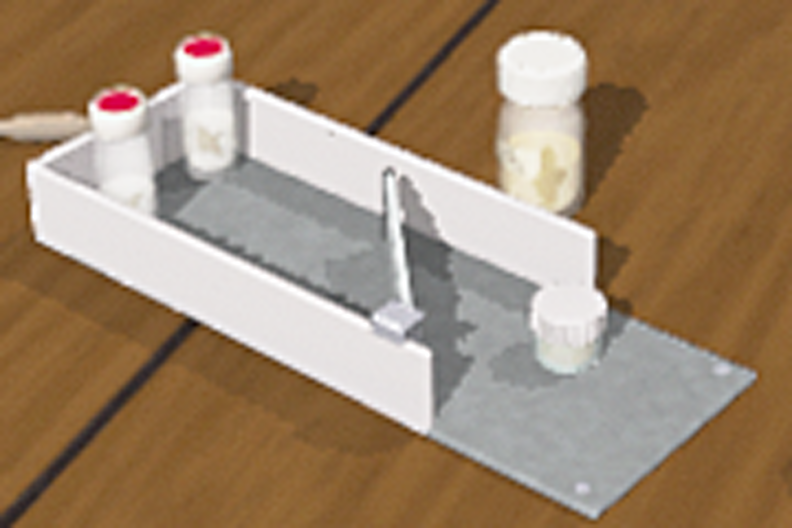

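The top crop shows the apron corners at (44,507) and (224,574), the rear wall corners at (228,20) and (404,80), the front wall ends at (95,370) and (268,434), the bracket at (112,340), the flap tip at (292,272) and the pot lid at (200,436). The scene crop shows the apron corners at (596,517) and (756,375), the lid at (569,306), the flap tip at (390,172) and the bracket at (398,318).

```bash
python3 - <<'E'
from h import *
import pickle
t=pickle.load(open("top0.pkl","rb"));s=pickle.load(open("scene0.pkl","rb"))
tp=lambda u,v:((u+.5)/3.6-.5+205,(v+.5)/3.6-.5+105)
sp=lambda u,v:((u+.5)/4.4-.5+160,(v+.5)/4.4-.5+175)
# name: top px, scene px, z, tray xy (None = free)
D=[("apL",(44,507),(596,517),5,(-100,53)),("apR",(224,574),(756,375),5,(-100,-57)),
("wallLf",(93,371),(431,350),40,(-20,53)),("wallRf",(271,434),(596,235),40,(-20,-57)),
("backL",(228,19),(33,172),40,(205,53)),("backR",(405,80),(247,84),40,(205,-57)),
("bracket",(112,338),(398,316),47,(0,40)),("tip",(292,270),(390,172),44,None),
("lid",(200,435),(569,303),31,None),("va",(255,62),(119,103),69,None),("vb",(357,84),(204,48),67,None),("jar",(403,340),(543,50),78,None)]
src=[];dst=[];X={}
for n,a,b,z,w in D:
    P=plane(t,[tp(*a)],z)[0]; Q=plane(s,[sp(*b)],z)[0]; X[n]=(P+Q)[:2]/2
    print(n,P.round(1)[:2],Q.round(1)[:2],'tri',tri(t,tp(*a),s,sp(*b)).round(1))
    if w: src.append(w);dst.append((P+Q)[:2]/2)
src=np.array(src,float);dst=np.array(dst)
cs,cd=src.mean(0),dst.mean(0);U,S,V=np.linalg.svd((src-cs).T@(dst-cd));Rm=(U@V).T
o=cd-Rm@cs; yaw=np.arctan2(Rm[1,0],Rm[0,0]);print("tray",o,yaw,np.degrees(yaw))
print("resid",((src@Rm.T+o)-dst).round(1).tolist())
for n in X: print(n,((X[n]-o)@Rm).round(1))
pickle.dump((o,yaw),open("tray.pkl","wb"))
# other white lids in top
E
```

```text
apL [477.6 144.3] [479.3 149.8] tri [479.5 145.2   0.9]
apR [448.9  37.7] [451.5  44. ] tri [451.1  38.2   0.6]
wallLf [552.7 120.8] [557.5 122.7] tri [555.3 121.7  39.2]
wallRf [525.9  17.8] [528.4  23.9] tri [528.5  18.3  36.1]
backL [769.8  65.1] [767.2  71.9] tri [771.9  65.4  35.2]
backR [741.2 -41.3] [720.1 -31.3] tri [736.1 -44.   32.7]
bracket [571.1 111.5] [574.1 116.3] tri [573.8 112.4  44. ]
tip [620.1  14.3] [624.3  18.2] tri [623.2  15.1  41.7]
lid [523.3  57.7] [525.3  61.4] tri [525.   58.2  28.6]
va [733.4  45.6] [735.7  49.1] tri [735.8  46.3  66.9]
vb [726.2 -13.2] [728.8 -10.9] tri [728.2 -12.7  65.7]
jar [577.6 -49.6] [582.  -49.4] tri [579.7 -49.   78.1]
tray [558.76676443  70.72767402] -0.2711729217162449 -15.537063932572302
resid [[-1.8, 1.5], [-3.0, 1.7], [-1.4, 5.4], [-2.9, 0.3], [1.9, -1.6], [10.3, -2.8], [-3.1, -4.6]]
apL [-97.8  52. ]
apR [-96.6 -57.9]
wallLf [-17.2  48.2]
wallRf [-17.1 -56.5]
backL [202.7  54. ]
backR [194.3 -57.1]
bracket [ 1.8 45.3]
tip [ 75.7 -35.5]
lid [-30.2 -20. ]
va [175.6  24.6]
vb [184.7 -34.6]
jar [  52.5 -110.2]
```

Triangulated heights are within 2-7 mm of the text (lid 29, flap 42, jar 78, vials 66-67). The pot is at about tray (-30,-20). I'll move to a hover behind it, with the line between the fingers across the tray, and use the wrist camera to refine.

Emit:
servo_tool --moves '[{"jaw": 0.06, "linear": [0.02, -0.035, 0], "twist": [0, 0, 0]}, {"jaw": 0.03, "linear": [0.021, -0.035, 0], "twist": [0, 0, 0]}, {"jaw": 0.025, "linear": [0.021, -0.035, 0], "twist": [0, 0, 0]}, {"jaw": 0.025, "linear": [0.021, -0.035, 0], "twist": [0, 0, 0]}, {"jaw": 0.025, "linear": [0.021, -0.035, 0], "twist": [0, 0, 0]}, {"jaw": 0.025, "linear": [0.021, -0.035, 0], "twist": [0, 0, 0]}, {"jaw": 0.025, "linear": [0.021, -0.035, 0], "twist": [0, 0, 0]}, {"jaw": 0.025, "linear": [0.021, -0.035, 0], "twist": [0, 0, 0]}]'

```text
time: 1.15
ee_pos: [340.8, 371.1, 243.5]
tool_rot: [-3.142, 0.0, 2.882]
contact_force: [1.3, -0.3, 0.3]
width: 25.3
gripper_force: 0.0
```

Emit:
servo_tool --moves '[{"jaw": 0.025, "linear": [0.021, -0.035, 0], "twist": [0, 0, 0]}, {"jaw": 0.025, "linear": [0.021, -0.035, 0], "twist": [0, 0, 0]}, {"jaw": 0.025, "linear": [0.021, -0.035, 0], "twist": [0, 0, 0]}, {"jaw": 0.025, "linear": [0.021, -0.035, 0], "twist": [0, 0, 0]}, {"jaw": 0.025, "linear": [0.021, -0.035, 0], "twist": [0, 0, 0]}, {"jaw": 0.025, "linear": [0.021, -0.035, 0], "twist": [0, 0, -0.6]}, {"jaw": 0.025, "linear": [0.021, -0.035, 0], "twist": [0, 0, -0.7]}, {"jaw": 0.025, "linear": [0, 0, 0], "twist": [0, 0, 0]}]'

```text
time: 2.15
ee_pos: [488.1, 125.5, 243.3]
tool_rot: [-3.141, -0.0, 2.696]
contact_force: [-0.8, 0.7, 0.1]
width: 25.0
gripper_force: 0.0
```

```bash
python3 - <<'E'
from h import *
import pickle
s=robot.read_state();print(s['time'],s['ee_pos'],s['tool_rot'],s['width'])
a=[]
for n in("wrist","scene"):
    d=grab(n); pickle.dump(d,open(f"{n}1.pkl","wb"))
    print(n,np.array(d['T'])[:3,3]);a.append(d['img'])
cv2.imwrite("pics/w1.png",cv2.resize(a[0],(800,600),interpolation=cv2.INTER_CUBIC))
E
```

```text
2.15 [488.09951424 125.54862319 243.25244531] [-3.14094362e+00 -3.98653760e-04  2.69640964e+00] 25.004756119271722
wrist [427.06556198 155.96385703 385.27395911]
scene [262.94119573 746.21481384 543.61215574]
```

View pics/w1.png

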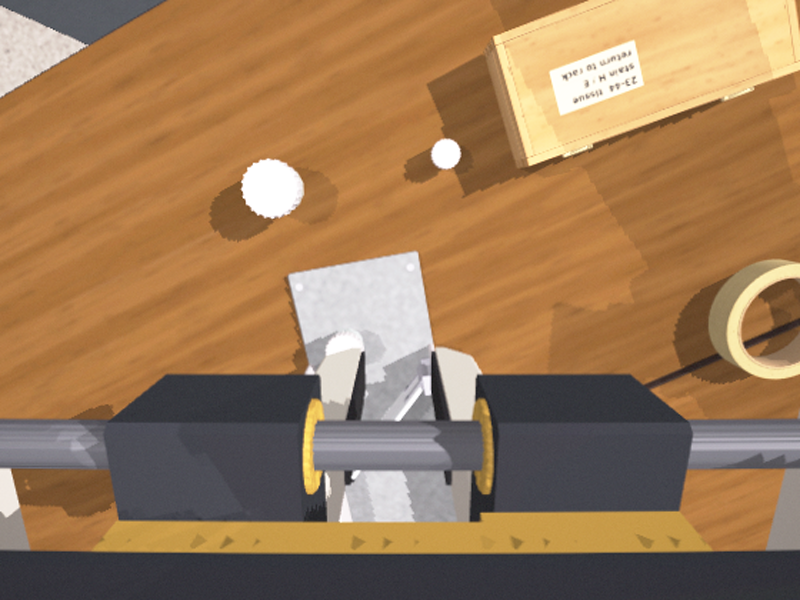

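The wrist view shows the apron corners at (289,274) and (419,252). The left finger hides the pot lid at (345,343). I'll go forward at this height so the apron, pot and hinge come into view.

Emit:
servo_tool --moves '[{"jaw": 0.025, "linear": [0.03, -0.03, 0], "twist": [0, 0, 0]}, {"jaw": 0.025, "linear": [0.04, -0.02, 0], "twist": [0, 0, 0]}, {"jaw": 0.025, "linear": [0.04, -0.01, 0], "twist": [0, 0, 0]}, {"jaw": 0.025, "linear": [0.0, 0, 0], "twist": [0, 0, 0]}]'

```text
time: 2.75
ee_pos: [598.5, 67.9, 242.6]
tool_rot: [-3.141, -0.001, 2.701]
contact_force: [0.2, 0.4, -1.7]
width: 24.9
gripper_force: 0.0
```

```bash
python3 - <<'E'
from h import *
import pickle
s=robot.read_state();print(s['time'],s['ee_pos'],s['tool_rot'],s['width'])
d=grab("wrist"); pickle.dump(d,open("wrist2.pkl","wb"))
cv2.imwrite("pics/w2.png",cv2.resize(d['img'][60:300,160:460],None,fx=2.5,fy=2.5,interpolation=cv2.INTER_CUBIC))
E
```

```text
2.75 [598.52069414  67.86213384 242.56520123] [-3.14089632e+00 -1.45669941e-03  2.70137984e+00] 24.89827730503458
```

View pics/w2.png

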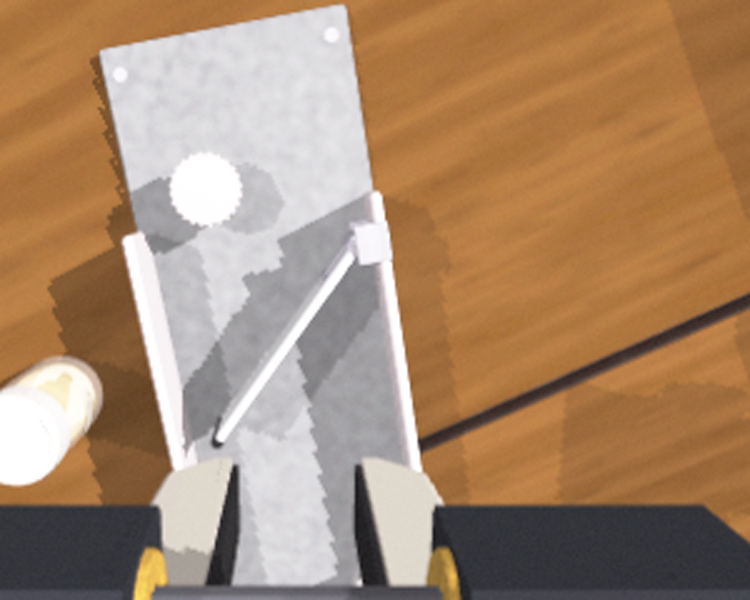

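The wrist view clearly shows, in crop pixels, the apron corners at (101,50) and (345,6), the lid at (206,188), the bracket at (371,243), the flap tip at (217,441) and the fingertips near row 462. Next I'll fit the tray from this view and the top view.

```bash
python3 - <<'E'
from h import *
import pickle
t=pickle.load(open("top0.pkl","rb"));w=pickle.load(open("wrist2.pkl","rb"))
tp=lambda u,v:((u+.5)/3.6-.5+205,(v+.5)/3.6-.5+105)
wp=lambda u,v:((u+.5)/2.5-.5+160,(v+.5)/2.5-.5+60)
D=[("apL",(44,507),(345,6),5,(-100,53)),("apR",(224,574),(101,50),5,(-100,-57)),
("wallLf",(91,371),(382,192),40,(-20,53)),("wallRf",(273,434),(123,239),40,(-20,-57)),
("bracket",(112,338),(371,243),47,None),("tip",(292,270),(217,441),44,None),("lid",(200,435),(206,188),31,None)]
def fit(src,dst):
    src=np.array(src,float);dst=np.array(dst);cs,cd=src.mean(0),dst.mean(0);U,S,V=np.linalg.svd((src-cs).T@(dst-cd));Rm=(U@V).T
    return cd-Rm@cs,Rm,(src-cs)@Rm.T-(dst-cd)
PT={};PW={}
for n,a,b,z,_ in D:
    PT[n]=plane(t,[tp(*a)],z)[0,:2];PW[n]=plane(w,[wp(*b)],z)[0,:2]
    print(n,PT[n].round(1),PW[n].round(1),'tri',tri(t,tp(*a),w,wp(*b)).round(1))
ext=[((205,53),plane(t,[tp(228,19)],40)[0,:2]),((205,-57),plane(t,[tp(405,80)],40)[0,:2])]
for nm,P,e in(("top",PT,ext),("wrist",PW,[])):
    o,Rm,r=fit([d[4] for d in D if d[4]]+[x[0] for x in e],[P[d[0]] for d in D if d[4]]+[x[1] for x in e])
    print(nm,o.round(1),np.degrees(np.arctan2(Rm[1,0],Rm[0,0])).round(2),r.round(1).tolist())
    for n in("bracket","tip","lid"): print(n,((P[n]-o)@Rm).round(1))
# fingertips, tool frame
M=np.array(w['mount']);q={'T':M,'mtx':w['mtx'],'D':w['D']}
for p in((155,498),(192,460),(238,461),(235,463),(358,463),(362,460),(408,461),(440,498)): print(p,plane(q,[wp(*p)],25)[0].round(1))
E
```

```text
apL [477.6 144.3] [481.1 147.3] tri [479.2 147.5  -8.3]
apR [448.9  37.7] [451.8  43.4] tri [449.3  39.7  -9.7]
wallLf [552.6 122. ] [557.7 127.1] tri [560.6 128.9  -3.9]
wallRf [526.   16.7] [529.   21.3] tri [528.8  17.1  22. ]
bracket [571.1 111.5] [574.  114.2] tri [577.8 115.3  14.1]
tip [620.1  14.3] [624.2  18.2] tri [626.4  14.5  27.6]
lid [523.3  57.7] [525.   61.2] tri [525.   59.1  17.2]
top [559.2  66.7] -15.03 [[-1.3, -0.5], [-1.0, -0.1], [1.1, 1.1], [-1.0, 0.1], [1.1, -0.4], [1.1, -0.2]]
bracket [-0.1 46.3]
tip [ 72.4 -34.7]
lid [-32.4 -18. ]
wrist [563.3  70.7] -15.43 [[-0.1, 1.1], [-0.1, -1.0], [0.4, 0.1], [-0.2, -0.2]]
bracket [-1.2 44.7]
tip [ 72.7 -34.5]
lid [-34.4 -19.4]
(155, 498) [ -0.3 -30.   25. ]
(192, 460) [  8.5 -21.6  25. ]
(238, 461) [  8.3 -11.6  25. ]
(235, 463) [  7.8 -12.3  25. ]
(358, 463) [ 7.8 14.4 25. ]
(362, 460) [ 8.5 15.3 25. ]
(408, 461) [ 8.3 25.3 25. ]
(440, 498) [-0.3 32.6 25. ]
```

The wrist and scene views agree; the top view is biased by about (-3,-4) mm. I'll use tray origin (562,69.5) and yaw -15.4°, which puts the pot at world (524.5,60), tray (-34,-19). The gripper stays across the tray. The right finger's side face will push the pot while the left finger opens the flap about 25 mm to its left and slightly ahead. Start TCP is (504,93,37).

Emit:
servo_tool --moves '[{"jaw": 0.03, "linear": [-0.05, 0.01, 0], "twist": [0, 0, 0]}, {"jaw": 0.03, "linear": [-0.045, 0.015, -0.02], "twist": [0, 0, 0]}, {"jaw": 0.03, "linear": [0, 0, -0.05], "twist": [0, 0, 0]}, {"jaw": 0.03, "linear": [0, 0, -0.05], "twist": [0, 0, 0]}, {"jaw": 0.03, "linear": [0, 0, -0.04], "twist": [0, 0, 0]}, {"jaw": 0.03, "linear": [0, 0, -0.025], "twist": [0, 0, 0]}, {"jaw": 0.03, "linear": [0, 0, -0.02], "twist": [0, 0, 0]}, {"jaw": 0.03, "linear": [0, 0, 0], "twist": [0, 0, 0]}]'

```text
time: 3.8
ee_pos: [500.9, 93.1, 37.8]
tool_rot: [-3.141, -0.002, 2.702]
contact_force: [0.2, -0.6, -0.4]
width: 30.2
gripper_force: 0.0
```

```bash
python3 - <<'E'
from h import *
import pickle
s=robot.read_state();print(s['time'],s['ee_pos'],s['tool_rot'],s['width'],s['contact_force'])
a=grab("scene");b=grab("top");pickle.dump((a,b),open("p3.pkl","wb"))
A=cv2.resize(a['img'][170:310,150:350],(800,560),interpolation=cv2.INTER_CUBIC)
cv2.imwrite("pics/s3.png",A)
E
```

```text
3.8 [500.87713407  93.11137517  37.76692079] [-3.14062058e+00 -1.71752572e-03  2.70193246e+00] 30.2123184373516 [ 0.17553675 -0.5670531  -0.37095481]
```

View pics/s3.png

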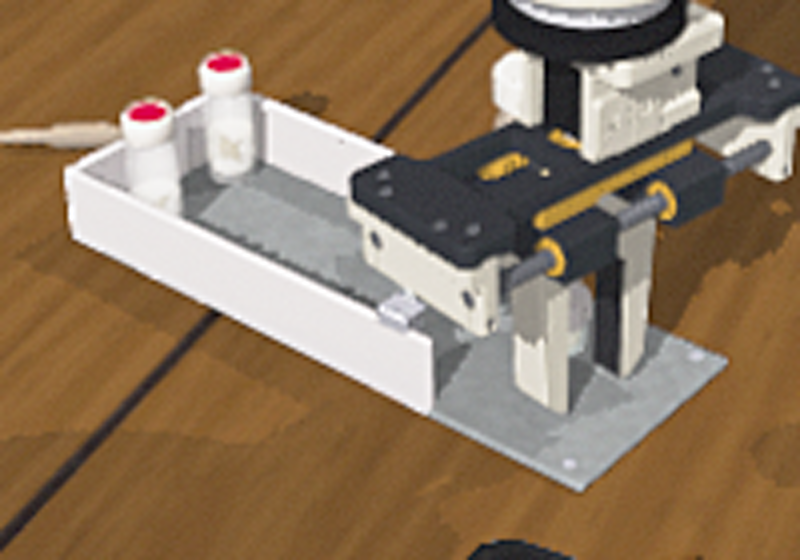

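The fingers stand on the apron with the pot just ahead of the right finger (lid about (575,310) in the crop), and there's no contact yet. I'll push gently along the finger face normal.

Emit:
servo_tool --moves '[{"jaw": 0.03, "linear": [0.0045, -0.0021, 0], "twist": [0, 0, 0]}, {"jaw": 0.03, "linear": [0.0045, -0.0021, 0], "twist": [0, 0, 0]}, {"jaw": 0.03, "linear": [0.0045, -0.0021, 0], "twist": [0, 0, 0]}, {"jaw": 0.03, "linear": [0.0045, -0.0021, 0], "twist": [0, 0, 0]}, {"jaw": 0.03, "linear": [0.0045, -0.0021, 0], "twist": [0, 0, 0]}, {"jaw": 0.03, "linear": [0.0045, -0.0021, 0], "twist": [0, 0, 0]}, {"jaw": 0.03, "linear": [0.0045, -0.0021, 0], "twist": [0, 0, 0]}, {"jaw": 0.03, "linear": [0.0045, -0.0021, 0], "twist": [0, 0, 0]}]'

```text
time: 4.9
ee_pos: [538.7, 75.4, 38.6]
tool_rot: [-3.142, -0.0, 2.7]
contact_force: [-0.1, 0.6, -0.7]
width: 29.9
gripper_force: 0.1
```

```bash
cat > chk.py <<'E'
from h import *
import pickle,sys
s=robot.read_state();print(s['time'],s['ee_pos'],s['tool_rot'],s['width'],s['contact_force'])
y=-np.radians(15.4);Rm=np.array([[np.cos(y),-np.sin(y)],[np.sin(y),np.cos(y)]]);o=np.array([562,69.5])
u=np.array([np.sin(s['tool_rot'][2]),-np.cos(s['tool_rot'][2])])
c=s['ee_pos'][:2]
for k,p in(("tcp",c),("B",c-(s['width']/2+5)*u),("A",c+(s['width']/2+5)*u)): print(k,((p-o)@Rm).round(1))
print("u",np.degrees(np.arctan2(u[1],u[0]))+15.4)
P=lambda x,yy,z:np.r_[Rm@[x,yy]+o,z]
a=grab("wrist");b=grab("scene");t=grab("top")
cv2.imwrite(f"pics/{sys.argv[1]}.png",np.hstack([cv2.resize(a['img'][150:420,150:430],(400,386)),cv2.resize(b['img'][170:310,170:315],(400,386),interpolation=cv2.INTER_CUBIC)]))
pickle.dump((a,b,t),open(sys.argv[1]+".pkl","wb"))
E
python3 chk.py c4
```

```text
4.9 [538.68828152  75.38800852  38.5930938 ] [-3.14151772e+00 -4.76149725e-05  2.70032522e+00] 29.89194723727968 [-0.0529164   0.63780833 -0.73325638]
tcp [-24.   -0.5]
B [-27.5 -20.2]
A [-20.6  19.1]
u 80.11723816050163
```

View pics/c4.png

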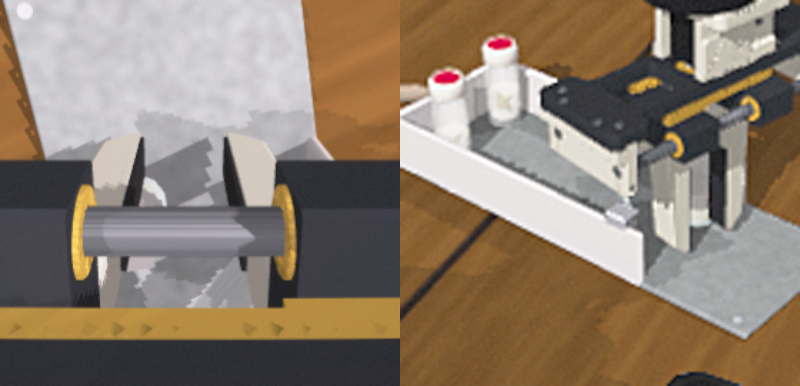

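The pot sits against the right finger and shows just inside its pad at about (155,190) in the wrist part. I'll continue a little along the normal, then square up and go straight into the tray.

Emit:
servo_tool --moves '[{"jaw": 0.03, "linear": [0.0045, -0.0021, 0], "twist": [0, 0, 0]}, {"jaw": 0.03, "linear": [0.0045, -0.0021, 0], "twist": [0, 0, 0]}, {"jaw": 0.03, "linear": [0.0045, -0.0021, 0], "twist": [0, 0, 0]}, {"jaw": 0.03, "linear": [0.0045, -0.0021, 0], "twist": [0, 0, 0]}, {"jaw": 0.03, "linear": [0.0039, -0.0011, 0], "twist": [0, 0, 0.3]}, {"jaw": 0.03, "linear": [0.0039, -0.0011, 0], "twist": [0, 0, 0.3]}, {"jaw": 0.03, "linear": [0.0039, -0.0011, 0], "twist": [0, 0, 0.3]}, {"jaw": 0.03, "linear": [0.0039, -0.0011, 0], "twist": [0, 0, 0.3]}]'

```text
time: 6.05
ee_pos: [572.1, 62.6, 38.5]
tool_rot: [-3.141, -0.001, 2.869]
contact_force: [-1.3, -0.1, 0.2]
width: 29.8
gripper_force: 0.8
```

```bash
cat >> chk.py <<'E'
# white lid (z=31) and flap (z=44) blobs in wrist view near the tray, in tray coords
for n,d in(("w",a),("s",b)):
    hsv=cv2.cvtColor(d['img'],cv2.COLOR_BGR2HSV); m=((hsv[...,2]>215)&(hsv[...,1]<30)).astype(np.uint8)
    k,l,st,ce=cv2.connectedComponentsWithStats(m)
    for i in range(1,k):
        if st[i,4]<12: continue
        q=(plane(d,[ce[i]],31)[0,:2]-o)@Rm
        if -100<q[0]<200 and -50<q[1]<36: 
            x0,y0,w_,h_=st[i,:4]; e=(plane(d,[(x0,y0),(x0+w_,y0),(x0,y0+h_),(x0+w_,y0+h_)],31)[:,:2]-o)@Rm
            print(n,st[i].tolist(),q.round(0),e.min(0).round(0),e.max(0).round(0))
E
python3 chk.py c5
```

```text
6.05 [572.11175553  62.577877    38.5095118 ] [-3.14132562e+00 -5.42032166e-04  2.86920713e+00] 29.755562912780434 [-1.26571201 -0.1368082   0.16881137]
tcp [11.6 -4. ]
B [ 11.5 -23.9]
A [11.7 15.9]
u 89.79345894338358
w [180, 60, 13, 14, 141] [-83. -42.] [-86. -45.] [-80. -39.]
w [337, 102, 6, 7, 17] [-67.  24.] [-68.  23.] [-65.  26.]
w [353, 154, 6, 6, 14] [-45.  32.] [-46.  31.] [-43.  34.]
w [250, 279, 9, 14, 55] [ 19. -15.] [ 16. -17.] [ 23. -13.]
w [319, 341, 4, 10, 30] [54. 19.] [51. 18.] [58. 21.]
s [281, 224, 14, 20, 201] [-14. -42.] [-42. -75.] [16. -8.]
s [262, 238, 3, 5, 13] [10.  2.] [ 1. -5.] [15. 11.]
```

The visible lid edge at tray y of about -13 puts the pot centre at y of about -27, as planned. I'll continue straight.

Emit:
servo_tool --moves '[{"jaw": 0.03, "linear": [0.0048, -0.0013, 0], "twist": [0, 0, 0]}, {"jaw": 0.03, "linear": [0.0048, -0.0013, 0], "twist": [0, 0, 0]}, {"jaw": 0.03, "linear": [0.0048, -0.0013, 0], "twist": [0, 0, 0]}, {"jaw": 0.03, "linear": [0.0048, -0.0013, 0], "twist": [0, 0, 0]}, {"jaw": 0.03, "linear": [0.0048, -0.0013, 0], "twist": [0, 0, 0]}, {"jaw": 0.03, "linear": [0.0048, -0.0013, 0], "twist": [0, 0, 0]}, {"jaw": 0.03, "linear": [0.0048, -0.0013, 0], "twist": [0, 0, 0]}, {"jaw": 0.03, "linear": [0.0048, -0.0013, 0], "twist": [0, 0, 0]}]'

```text
time: 7.2
ee_pos: [610.7, 52.3, 38.7]
tool_rot: [3.142, 0.0, 2.868]
contact_force: [-1.3, 0.1, 0.4]
width: 29.8
gripper_force: 0.4
```

```bash
python3 chk.py c6
```

```text
7.2 [610.73775901  52.2759481   38.65279097] [3.14157148e+00 8.17906802e-06 2.86786924e+00] 29.77275661861077 [-1.2953967   0.05853049  0.40409599]
tcp [51.6 -3.7]
B [ 51.5 -23.5]
A [51.7 16.2]
u 89.71680388748932
w [250, 278, 9, 15, 57] [ 59. -15.] [ 55. -17.] [ 63. -12.]
s [265, 208, 30, 36, 542] [  9. -47.] [ -42. -121.] [76. 10.]
s [245, 231, 3, 4, 12] [49.  3.] [40. -3.] [53. 10.]
s [245, 244, 10, 7, 25] [14. 34.] [-1. 20.] [26. 47.]
```

View pics/c6.png

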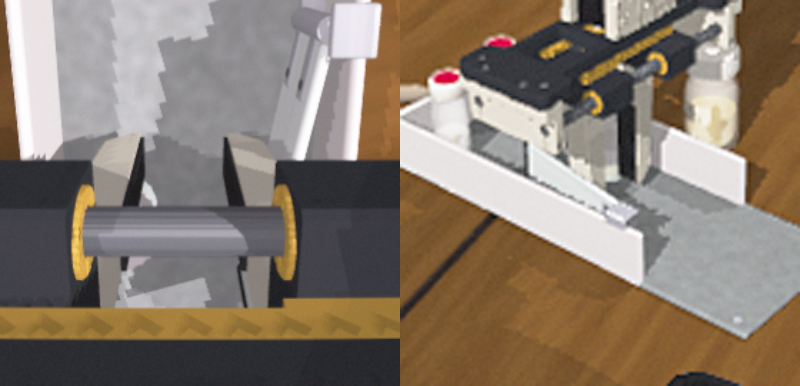

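The flap lies open along the left wall, held by the left finger, and the pot has stayed put on the right finger (lid edge again at (150,190)). I'll push further, then turn slightly so the right finger gains on the left one.

Emit:
servo_tool --moves '[{"jaw": 0.03, "linear": [0.0048, -0.0013, 0], "twist": [0, 0, 0]}, {"jaw": 0.03, "linear": [0.0048, -0.0013, 0], "twist": [0, 0, 0]}, {"jaw": 0.03, "linear": [0.0048, -0.0013, 0], "twist": [0, 0, 0]}, {"jaw": 0.03, "linear": [0.0048, -0.0013, 0], "twist": [0, 0, 0]}, {"jaw": 0.03, "linear": [0.0048, -0.0013, 0], "twist": [0, 0, 0]}, {"jaw": 0.03, "linear": [0.0048, -0.0013, 0], "twist": [0, 0, 0]}, {"jaw": 0.03, "linear": [0.0038, -0.001, 0], "twist": [0, 0, 0.15]}, {"jaw": 0.03, "linear": [0.0019, -0.0005, 0], "twist": [0, 0, 0.3]}]'

```text
time: 8.35
ee_pos: [645.1, 43.0, 38.6]
tool_rot: [-3.142, -0.0, 2.933]
contact_force: [-0.7, -1.5, 0.3]
width: 29.8
gripper_force: 0.3
```

```bash
python3 chk.py c7
```

```text
8.35 [645.14862551  42.9980258   38.5787795 ] [-3.14157675e+00 -1.01490484e-04  2.93258620e+00] 29.835488544717055 [-0.70588272 -1.51756722  0.34274054]
tcp [87.2 -3.5]
B [ 88.4 -23.4]
A [86.  16.4]
u 93.4248123570061
w [247, 228, 6, 5, 22] [ 67. -17.] [ 65. -19.] [ 68. -16.]
w [250, 281, 7, 12, 46] [ 96. -15.] [ 93. -16.] [100. -12.]
s [251, 211, 44, 33, 720] [ 22. -43.] [ -42. -112.] [90. 25.]
s [245, 244, 10, 7, 26] [14. 34.] [-1. 20.] [26. 47.]
```

Emit:
servo_tool --moves '[{"jaw": 0.03, "linear": [0.0019, -0.0005, 0], "twist": [0, 0, 0.3]}, {"jaw": 0.03, "linear": [0.0019, -0.0005, 0], "twist": [0, 0, 0.3]}, {"jaw": 0.03, "linear": [0.0019, -0.0005, 0], "twist": [0, 0, 0.3]}, {"jaw": 0.03, "linear": [0.0019, -0.0005, 0], "twist": [0, 0, 0.3]}, {"jaw": 0.03, "linear": [0, 0, 0], "twist": [0, 0, 0]}]'

```text
time: 9.12
ee_pos: [652.5, 41.1, 38.7]
tool_rot: [-3.142, 0.0, 3.098]
contact_force: [-0.8, 0.3, 1.0]
width: 29.6
gripper_force: 0.2
```

```bash
python3 chk.py c8
```

```text
9.125 [652.51331695  41.05579737  38.65713587] [-3.14157088e+00  1.47918324e-06  3.09755034e+00] 29.638612650632943 [-0.80821819  0.27711282  1.01771817]
tcp [94.8 -3.4]
B [ 99.2 -22.7]
A [90.4 15.9]
u 102.87656123092636
w [249, 286, 4, 7, 15] [108. -14.] [105. -15.] [110. -12.]
w [219, 331, 5, 34, 87] [144. -22.] [134. -25.] [156. -19.]
s [252, 211, 43, 33, 717] [ 22. -43.] [ -42. -112.] [89. 24.]
```

The pot should be at about (121,-24), some 136 mm from the hinge and so outside the flap's 108 mm sweep (123 mm with the pot's radius). I'll back off a few millimetres with the flap still held, then lift straight out.

Emit:
servo_tool --moves '[{"jaw": 0.03, "linear": [-0.003, 0, 0], "twist": [0, 0, 0]}, {"jaw": 0.03, "linear": [-0.003, 0, 0], "twist": [0, 0, 0]}, {"jaw": 0.03, "linear": [0, 0, 0.03], "twist": [0, 0, 0]}, {"jaw": 0.03, "linear": [0, 0, 0.06], "twist": [0, 0, 0]}, {"jaw": 0.03, "linear": [0, 0, 0.06], "twist": [0, 0, 0]}, {"jaw": 0.03, "linear": [0, 0, 0.05], "twist": [0, 0, 0]}, {"jaw": 0.03, "linear": [0, 0, 0.0], "twist": [0, 0, 0]}, {"jaw": 0.03, "linear": [0, 0, 0], "twist": [0, 0, 0]}]'

```text
time: 10.28
ee_pos: [646.2, 41.1, 237.8]
tool_rot: [3.142, -0.001, 3.098]
contact_force: [0.7, 0.0, -0.0]
width: 30.1
gripper_force: 0.0
```

Emit:
servo_tool --moves '[{"jaw": 0.03, "linear": [-0.05, 0.02, 0], "twist": [0, 0, 0]}, {"jaw": 0.03, "linear": [-0.05, 0.02, 0], "twist": [0, 0, 0]}, {"jaw": 0.03, "linear": [-0.05, 0.03, 0], "twist": [0, 0, 0]}, {"jaw": 0.03, "linear": [-0.05, 0.03, 0], "twist": [0, 0, 0]}, {"jaw": 0.03, "linear": [-0.05, 0.03, 0], "twist": [0, 0, 0]}, {"jaw": 0.03, "linear": [0, 0, 0], "twist": [0, 0, 0]}, {"jaw": 0.03, "linear": [0, 0, 0], "twist": [0, 0, 0]}, {"jaw": 0.03, "linear": [0, 0, 0], "twist": [0, 0, 0]}]'

```text
time: 11.28
ee_pos: [397.1, 170.5, 237.9]
tool_rot: [-3.141, -0.001, 3.097]
contact_force: [0.2, 0.0, 0.0]
width: 30.1
gripper_force: 0.0
```

```bash
python3 - <<'E'
from h import *
import pickle
y=-np.radians(15.4);Rm=np.array([[np.cos(y),-np.sin(y)],[np.sin(y),np.cos(y)]]);o=np.array([562,69.5])
print(robot.read_state()['time'])
for n,f in(("scene","scene0.pkl"),("top","top0.pkl")):
    d=grab(n);d0=pickle.load(open(f,"rb"))
    hsv=cv2.cvtColor(d['img'],cv2.COLOR_BGR2HSV); m=((hsv[...,2]>190)&(hsv[...,1]<40)).astype(np.uint8)
    k,l,st,ce=cv2.connectedComponentsWithStats(m)
    for i in range(1,k):
        q=(plane(d,[ce[i]],31)[0,:2]-o)@Rm
        if st[i,4]>15 and -100<q[0]<200 and -60<q[1]<60: print(n,st[i].tolist(),q.round(0))
    print("diff at flap tip/vials/jar", [int(np.abs(d['img'].astype(int)-d0['img'])[int(v)-6:int(v)+7,int(u)-6:int(u)+7].mean()) for u,v in proj(d,[np.r_[Rm@[x,yy]+o,z] for x,yy,z in((74,-35,44),(50,-10,44),(175,25,69),(185,-35,67),(52,-112,78))])])
    cv2.imwrite(f"pics/{n}9.png",d['img'])
E
```

```text
11.275
scene [166, 182, 129, 92, 4275] [87. -3.]
diff at flap tip/vials/jar [0, 1, 1, 1, 0]
top [232, 111, 85, 92, 246] [121.  33.]
top [298, 127, 10, 14, 43] [177. -31.]
top [271, 129, 10, 6, 48] [165.  20.]
top [278, 138, 34, 88, 174] [ 77. -55.]
top [283, 151, 14, 13, 147] [123. -27.]
top [241, 179, 44, 21, 76] [40.  1.]
diff at flap tip/vials/jar [7, 7, 7, 7, 7]
```

The flap looks just as it did at the start, so it's shut. The pot is at about (123,-27) and the vials and jar haven't moved. Handing in.

```bash
python3 -c "
from bench import job
print(job.sign_off())"
```

```text
the job is handed in; nothing more can be done
None
```

The job is handed in (no verdict was returned): the last camera check, at about 11 s, put the pot in the pen at tray x ≈ 123, y ≈ -27 mm, with the flap shut behind it, the vials and jar where they stood and the arm withdrawn.

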